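# Set up the recipe tablet

### The job

Get the recipe tablet ready for cooking: adjust the tilt-and-swivel stand so that its plate leans back 25 degrees from upright and faces the middle of the chopping board, and move the tablet from the charging dock, where it stands with its screen turned to the back rest, onto the middle of the stand's ledge, turned over so that its screen faces outwards, resting back against the plate. Leave the other things on the worktop where they stand.

Things in the scene. Friction and masses are not known exactly. Their poses are not given: they have to be found in the camera images.
- stand: Round dark steel base of the tablet stand, 132 mm across, 14 mm high, stuck fast to the worktop. Origin at the centre of its underside, on the vertical swivel axis. -x is its own front
- stand_swivel (a joint): Swivel of the stand about the vertical axis of its base, rad, counterclockwise from above; at 0 the plate faces the base's own -x. Range -1.8 to 1.8. Stiff: stays where it is left (about 0.25 N m)
- stand_tilt (a joint): Lean of the plate, rad: 0 upright, growing as it leans back. Range 0 to 1.05. Stiff: stays where it is left (about 0.5 N m). The hinge axis is level, 63 mm over the worktop, and crosses the swivel axis
- stand_pivot (a point): Where the tilt hinge crosses the swivel axis, 63 mm over the worktop. Turns with the swivel only: its -x is the level direction in which the plate faces, y runs along the tilt hinge, z is up
- stand_ledge (a point): On the leaning plate: middle of the ledge's top where it meets the plate's front. -x out of the front, y along the width, z up the plate; hinge axis at x 4, z -16 mm. Aluminium plate 8 mm thick (x 0 to 8), 194 mm wide, upper edge at z 99 mm; ledge 140 mm wide, running 23 mm out to a lip 12 mm high
- ear_left (a point): Middle of the top edge of the ear at the plate's +y corner: 8 mm thick, 36 mm wide, with an orange patch; it rises 27 mm above the plate's upper edge (ear top at z 126.5, y 79 mm from the ledge's middle). Axes of the plate. The two ears are the places to grip for tilting and swivelling
- ear_right (a point): The same on the plate's other, -y corner (y -79 mm)
- dock: White charging dock, base 80 x 90 x 10 mm, fixed to the worktop. Origin under its base. Its back rest (90 mm wide, 83 mm high along its slope) leans back 20 degrees towards +x; the tablet stands in a 21 mm wide trough in front of it, its lower edge 36 mm over the worktop, behind a lip 12 mm high
- tablet: Small tablet, 9 mm thick (x), 95 mm wide (y), 155 mm tall (z), 0.25 kg, aluminium back with a small black lens in a corner, picture on the screen. Origin at the middle of its lower edge; -x points out of the screen, z along its height to the upper edge. In the dock about 70 mm of it stick out above the back rest
- tablet_top (a point): Middle of the tablet's upper edge, axes as the tablet's
- screen_view (a point): A point 100 mm straight out from the middle of the screen, axes as the tablet's
- chopping_board: Wooden chopping board, 240 x 340 x 21 mm, fixed. Origin under its middle
- glass_printed: Printed drinking glass, 67 mm across, 128 mm high; loose, origin under its middle
- pepper_mill: Wooden pepper mill, 58 mm across, 170 mm high; loose, origin under its middle
- mug_tea: Green and white mug, 86 x 121 x 99 mm; loose, origin under its middle
- onion: Red onion, about 82 mm, loose on the chopping board
- lemon: Lemon, 78 x 55 x 56 mm, loose on the chopping board

How it is judged (in metres and radians):
At the end, for the whole second after the job is handed in: The plate leans back 25 degrees, give or take 4; the level line in which it faces passes within 45 mm of the chopping board's middle; the tablet stands at rest on the ledge, screen outwards and top up, within 25 mm of the ledge's middle, leaning back against the plate (within 0.15 rad of it) (value of joint stand_tilt between 0.366 and 0.506 rad and y of chopping_board in the frame of stand_pivot between -0.045 and 0.045 m and x of chopping_board in the frame of stand_pivot below 0 m and y of tablet in the frame of stand_ledge between -0.025 and 0.025 m and z of tablet in the frame of stand_ledge between -0.004 and 0.006 m and x of tablet in the frame of stand_ledge between -0.025 and 0.002 m and x of screen_view in the frame of stand_ledge below -0.08 m and z of tablet_top in the frame of stand_ledge above 0.145 m and angle between the x axis of tablet and the x axis of stand_ledge, either way round below 0.15 rad and angle between the z axis of tablet and the z axis of stand_ledge, either way round below 0.15 rad and linear speed of tablet below 0.02 m/s); the robot touches nothing.
It fails at once if another thing on the worktop is moved by more than 30 mm (distance of any of glass_printed, pepper_mill, mug_tea, onion, lemon from where it was at the start of the episode above 0.03 m).
It also fails if it takes over 58 s, if anything falls off the work surface, if the arm or the gripper's body presses on something with over 40 N, if the wrist force passes 120 N, or if a joint passes its speed limit or range.

### The arm

A 7-joint arm with a two-finger parallel gripper is mounted at the origin on a cart in front of the work surface, level with it; the furniture and walls round the work are solid. World frame = base frame: x ahead of the robot, y to its left, z up, the work surface at z = 0. Lengths are in mm, angles in rad, forces in N, time in s.
With the tool pointing down it reaches from about 400 to 875 mm from the base axis. Payload 4.4 kg.
Tool frame: the origin (TCP) lies midway between the tips of the shut fingers; the grasp point (between the pads) lies 19 mm behind it; z points along the fingers, y is the line along which they close (so a half turn about z gives the same grasp; the last joint's range is limited). The gripper opens to 85 mm and grips with 20 to 120 N. Pads are 22 mm wide; open, the fingers measure 114 mm over their backs; the gripper's body (76 mm by 85 mm) begins 54 mm behind the grasp point. The pads swing forward as they close: fully open they stand 13 mm farther back than shut.
Start: joints at [1.168, 0.628, 0.038, 1.517, -0.027, 0.996, -0.02], TCP at [214.833, -613.486, 203.913] pointing down, gripper open.
Joint ranges: [-3.06, 3.06], [-0.37, 2.12], [-1.25, 1.32], [0.18, 2.47], [-1.1, 4.24], [0.23, 1.98], [-2.94, 2.94]. Speed limits (rad/s): [2.57, 2.57, 3.14, 3.14, 3.14, 3.14, 3.14].

### API

Orientations are given as [roll, pitch, yaw] about the fixed x, y, z axes, in that order (R = Rz(yaw) Ry(pitch) Rx(roll)).
In Python, from cell import ctrl gives the robot as it stands.
- The arm moves only by the shell command python3 -m crank 'ROWS' [OPENING]. ROWS is JSON, a list that holds one entry, the list of rows, each a list of 4 numbers: the shift along the tool's x, y, z normalised to -1 to 1, where 1 is 2.5 cm, then the turn about the tool's z normalised to -1 to 1, where 1 is 0.08 rad. In form: [[[dx, dy, dz, turn], ...]]. A call has 1 to 12 rows; each row shifts and turns the commanded pose from where the row before left it, along the tool's axes as they then stand; what a row does not reach is not made up. A row lasts 1/12 s, in which the tool goes at most 41.7 mm and 7.16 degrees, less where a joint would pass 70% of its speed; a pose out of reach is approached as far as the arm can. A call with a number of a shift or a turn outside -1 to 1 is refused whole. A call with a gripper value outside its range is refused whole. OPENING is the closure, from -1 (fully open) to 1 (shut), set as the call begins (- or left out, the last holds). The fingers move at their own pace and stop on an object; the grip force is fixed at half the most. Time passes only in rows, so rows that do not move let the fingers close. It gives the time, the measured TCP pose, the force, the opening and the grip force at its end, in the units of the state.
- ctrl.read_state(): the state, without advancing time (a new reading comes with each control period).
- ctrl.get_image(name): name is "scene" or "top"; returns a dict with "img" (480x640x3 uint8, red, green, blue), "intrinsics" (3x3 intrinsics, pixels), "extrinsics" (4x4, takes a point from camera to world coordinates). Camera axes: x right, y up, looking along -z (the intrinsics and any distortion apply to the point x, -y, -z); pixel columns grow to the right and rows downward; lengths in mm; the calibration is good to about 2 mm. A picture is of the moment at which its call begins. There is no depth.
- ctrl.finish_job(): hands the job in; it is judged then, once.
Trained networks look in the newest picture that a camera, given by its name, has taken for a name from the list of things; names that differ only in an ending like _2 or _b are one class to them, and where a whole thing is asked for, a point or a joint stands for the part that bears it (a point fixed in the world has none). Each returns a list of dicts, best first, with "confidence" (0 to 1); they miss things now and then, are a little off and sometimes report something else, mostly with a low value. They report only what shows in the picture. A call takes as long as a camera call.
- ctrl.find_in(camera, target): "position" ([row, column] in pixels, amid what is visible of it).
- ctrl.trace(camera, target): "mask" (480x640 bool, what is visible of it) and "position" ([row, column] in pixels, amid what is visible of it).
- ctrl.place_of(camera, target): "position" ([row, column] in pixels: a listed point, or the origin of a listed thing).
The state is a dict: "clock": time; "qpos": joint angles; "qd": joint speeds; "tau": joint torques, N m; "eef_pos": TCP position; "tool_rot": TCP orientation; "force": force on the tool from outside, world axes, zero at the start; "torque": the same for the moment, N m; "width": finger opening in mm; "gripper_force": force on a finger pad.
Only numpy, scipy, OpenCV 4.12 (cv2) and the standard library are available. Lean on these libraries where they do the work, as an engineer would, in place of code of your own. Each camera call takes 0.05 s, during which the arm holds its last target. There are 200 camera calls.

## Working session

There is one attempt and no reset: what is moved stays moved. The work goes in short steps, Python scripts to look and compute and a shell command to move; the robot and the scene stay as the last step left them, time stands still between calls to the robot, and variables do not carry over. Pictures are saved under pics/ and viewed, at most 10 in all, crops included, and the job is handed in when it is done.

```bash
mkdir -p pics; ls; python3 - <<'E'
from cell import ctrl
import cv2,numpy as np
s=ctrl.read_state();print(s)
for n in("scene","top"):
    d=ctrl.get_image(n);cv2.imwrite(f"pics/{n}0.png",d["img"][:,:,::-1]);print(n,np.round(d["intrinsics"],1).tolist(),np.round(d["extrinsics"],3).tolist())
    for t in["stand","stand_pivot","stand_ledge","ear_left","ear_right","dock","tablet","tablet_top","chopping_board","glass_printed","pepper_mill","mug_tea","onion","lemon"]:
        print(t,[(np.round(r["position"]).tolist(),round(r["confidence"],2)) for r in ctrl.place_of(n,t)[:2]])
print(ctrl.read_state()["clock"])
E
```

```text
pics
{'clock': 0.0, 'qpos': array([ 1.16823447,  0.62935969,  0.03845185,  1.51833407, -0.02699186,
        0.99628349, -0.01999115]), 'qd': array([ 0.00021715,  0.00167693, -0.0004966 , -0.00056568,  0.00013234,
        0.00078044,  0.00055785]), 'tau': array([ 7.65060013e-04, -5.63403904e+01,  1.22635446e+00, -1.93443453e+01,
        1.08688846e-02,  1.04269775e-02, -1.32957896e-05]), 'eef_pos': array([ 214.58463841, -612.86549912,  202.99136555]), 'tool_rot': array([-3.13972673e+00,  3.71946664e-05,  3.36767927e-01]), 'force': array([-0.46263855,  0.03086068,  0.26498187]), 'torque': array([-0.03337494, -0.01087506,  0.04261415]), 'gripper_force': 0.0, 'width': 85.40772728608822}
scene [[437.0, 0.0, 321.3], [0.0, 437.0, 241.0], [0.0, 0.0, 1.0]] [[-0.812, 0.327, -0.482, 90.008], [-0.583, -0.44, 0.683, 442.411], [0.011, 0.836, 0.548, 628.912], [0.0, 0.0, 0.0, 1.0]]
stand [([379.0, 219.0], 0.66), ([278.0, 420.0], 0.64)]
stand_pivot [([355.0, 215.0], 0.71)]
stand_ledge [([358.0, 212.0], 0.86), ([380.0, 219.0], 0.34)]
ear_left [([355.0, 257.0], 0.97)]
ear_right [([367.0, 136.0], 0.67),
[... 425 characters left out ...]
0.001, -140.556], [0.001, 0.139, 0.99, 1100.428], [0.0, 0.0, 0.0, 1.0]]
stand [([245.0, 212.0], 0.57), ([291.0, 448.0], 0.37)]
stand_pivot [([241.0, 205.0], 0.86)]
stand_ledge [([246.0, 203.0], 0.97)]
ear_left [([298.0, 183.0], 0.94)]
ear_right [([238.0, 133.0], 0.85), ([194.0, 438.0], 0.3)]
dock [([215.0, 339.0], 0.84)]
tablet [([214.0, 339.0], 0.98), ([246.0, 213.0], 0.3)]
tablet_top [([195.0, 319.0], 0.71), ([312.0, 405.0], 0.35)]
chopping_board [([313.0, 405.0], 0.82), ([244.0, 211.0], 0.26)]
glass_printed [([286.0, 298.0], 0.88)]
pepper_mill [([191.0, 277.0], 0.97)]
mug_tea [([194.0, 437.0], 0.83), ([313.0, 406.0], 0.43)]
onion [([294.0, 450.0], 0.97)]
lemon [([307.0, 397.0], 0.75)]
1.5
```

View pictures.

View pics/scene0.png

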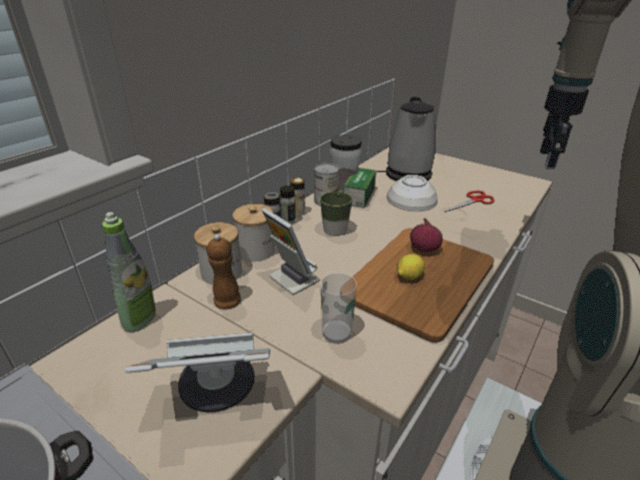

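View pics/top0.png

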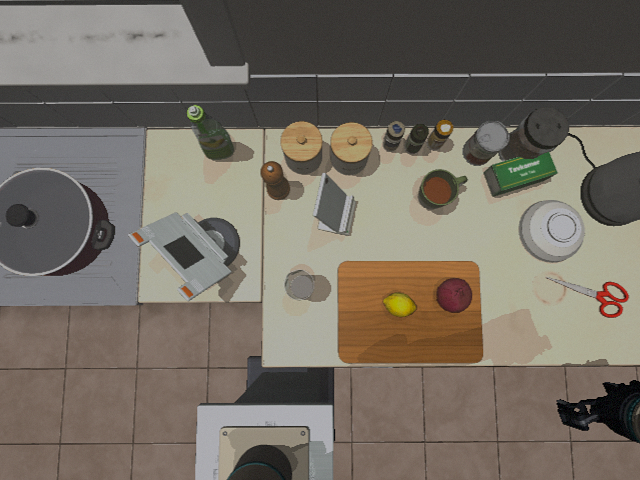

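```bash
cat > h.py <<'E'
import numpy as np, cv2
K={"scene":None,"top":None};C={}
def load(ctrl):
    for n in K:
        d=ctrl.get_image(n);C[n]=(d["intrinsics"],d["extrinsics"])
    return C
def ray(n,p):
    k,e=C[n];v=np.array([(p[1]-k[0,2])/k[0,0],-(p[0]-k[1,2])/k[1,1],-1.])
    return e[:3,3],e[:3,:3]@v
def onz(n,p,z):
    o,d=ray(n,p);return o+d*(z-o[2])/d[2]
def tri(ps):
    A=np.zeros((3,3));b=np.zeros(3)
    for n,p in ps:
        o,d=ray(n,p);d=d/np.linalg.norm(d);M=np.eye(3)-np.outer(d,d);A+=M;b+=M@o
    return np.linalg.solve(A,b)
def proj(n,X):
    k,e=C[n];c=e[:3,:3].T@(np.asarray(X,float)-e[:3,3]);return np.array([k[1,2]+k[1,1]*c[1]/c[2],k[0,2]-k[0,0]*c[0]/c[2]]) 
E
python3 - <<'E'
from cell import ctrl
from h import *
load(ctrl);np.set_printoptions(precision=1,suppress=True)
X=np.array([500,-100,50.]);print(onz("top",proj("top",X),50),onz("scene",proj("scene",X),50))
P={"stand":((379,219),(245,212)),"pivot":((355,215),(241,205)),"ledge":((358,212),(246,203)),"earL":((355,257),(298,183)),"earR":((367,136),(238,133)),"dock":((278,293),(215,339)),"tab":((261,299),(214,339)),"tabtop":((217,275),(195,319)),"board":((278,421),(313,405)),"mill":((300,222),(191,277)),"mug":((223,336),(194,437))}
for k,(a,b) in P.items():
    x=tri([("scene",a),("top",b)]);print(k,x,onz("top",b,0),onz("scene",a,0), proj("scene",x)-a)
print("glass",onz("top",(286,298),0))
E
```

```text
[ 500. -100.   50.] [ 500. -100.   50.]
stand [526.  131.5   6.4] [527.9 133.9   0. ] [529.3 127.7   0. ] [-0.1 -0.7]
pivot [526.5 132.   67.4] [537.9 151.5   0. ] [576.3  93.5   0. ] [-0.2 -1.5]
ledge [518.5 138.8  70.4] [525.5 156.    0. ] [575.3 101.8   0. ] [0.2 1.6]
earL [398.5 150.5 166.4] [398.6 200.3   0. ] [513.   47.1   0. ] [0.3 2. ]
earR [522.1 260.4 161. ] [546.2 329.5   0. ] [670.1 197.5   0. ] [-0.1 -0.3]
dock [ 604.6 -178.6   -2.7] [ 601.8 -179.9    0. ] [ 604.9 -174.9    0. ] [0.2 1.1]
tab [ 592.1 -179.2   52.1] [ 604.3 -180.     0. ] [ 635.2 -236.2    0. ] [-0.1 -0.9]
tabtop [ 609.5 -131.3  181.9] [ 653.  -130.3    0. ] [ 822.7 -364.1    0. ] [0.1 0.6]
board [ 359.7 -335.    13.5] [ 360.2 -337.1    0. ] [ 364.8 -352.5    0. ] [-0.  -0.4]
mill [667.6 -21.4   6.3] [663.7 -25.    0. ] [680.2 -23.2   0. ] [0.5 3.2]
mug [ 651.4 -422.3   13.4] [ 654.3 -426.     0. ] [ 664.1 -440.9    0. ] [0.  0.2]
glass [426.3 -78.5   0. ]
```

Scene view: the stand is at about (379,219), with its plate leaning strongly back. The dock and tablet are at (270,293), with the aluminium back facing outwards. In the top view the ears are at (298,183) and (238,133) and the board's middle is at (313,405). The sizes agree with the description (lean ≈ 44.5°, facing ≈ -48°; target 25° and ≈ -110°). I'll grip the right ear across its width.

```bash
python3 -m crank '[[[0,0,-0.2,-1],[0,0,-0.2,-1],[0,0,-0.2,-1],[0,0,-0.2,-1],[0,0,-0.2,-1],[0,0,-0.2,-1],[0,0,-0.2,-1],[0,0,-0.2,-1],[0,0,-0.2,-1],[0,0,-0.2,-1],[0,0,-0.2,-1],[0,0,-0.2,-1]]]' -1
python3 -m crank '[[[0,0,0,-1],[0,0,0,-1],[0,0,0,-1],[0,0,0,-1],[0,0,0,-1],[0,0,0,-1],[0,0,0,-1],[0,0,0,-1],[0,0,0,-1],[0,0,0,-1],[0,0,0,-1],[0,0,0,-1]]]'
python3 -m crank '[[[0.34,1,0,0],[0.34,1,0,0],[0.34,1,0,0],[0.34,1,0,0],[0.34,1,0,0],[0.34,1,0,0],[0.34,1,0,0],[0.34,1,0,0],[0.34,1,0,0]]]'
```

```text
clock: 2.6
eef_pos: [214.7, -613.5, 264.2]
tool_rot: [-3.142, 0.0, 1.301]
force: [0.1, 0.6, 0.0]
width: 85.4
gripper_force: 0.0
clock: 3.6
eef_pos: [214.7, -613.5, 263.9]
tool_rot: [-3.141, -0.0, 2.261]
force: [-0.2, -0.5, 0.3]
width: 85.7
gripper_force: 0.0
clock: 4.35
eef_pos: [340.9, -410.8, 264.1]
tool_rot: [-3.141, 0.0, 2.256]
force: [0.2, 0.1, 0.4]
width: 85.0
gripper_force: 0.0
```

```bash
python3 -m crank '[[[0.67,0.94,0,0],[0.67,0.94,0,0],[0.67,0.94,0,0],[0.67,0.94,0,0],[0.67,0.94,0,0],[0.67,0.94,0,0],[0.67,0.94,0,0],[0.67,0.94,0,0],[0.67,0.94,0,0],[0.67,0.94,0,0],[0.67,0.94,0,0],[0.67,0.94,0,0]]]'
python3 -m crank '[[[0.67,0.94,0,0],[0.67,0.94,0,0],[0.67,0.94,0,0],[0.67,0.94,0,0],[0.67,0.94,0,0],[0.67,0.94,0,0],[0.67,0.94,0,0],[0.67,0.94,0,0],[0.67,0.94,0,0],[0.67,0.94,0,0],[0.67,0.94,0,0],[0.65,0.9,0,-0.5]]]'
python3 - <<'E'
from cell import ctrl
import cv2,numpy as np
s=ctrl.read_state();print(s["eef_pos"],s["qpos"])
d=ctrl.get_image("scene")["img"];cv2.imwrite("pics/s1.png",cv2.resize(d[230:470,60:380,::-1],(800,600)))
E
```

```text
clock: 5.35
eef_pos: [431.6, -76.4, 264.2]
tool_rot: [3.141, 0.001, 2.256]
force: [0.5, 0.2, -0.1]
width: 85.3
gripper_force: 0.0
clock: 6.35
eef_pos: [522.2, 257.0, 264.0]
tool_rot: [3.141, 0.0, 2.297]
force: [-0.2, -1.1, 1.4]
width: 85.2
gripper_force: 0.0
[522.17056654 256.98294761 263.99449602] [-0.09276102  0.53342752 -0.65411119  1.62350136  0.35394945  1.10567141
 -0.11428897]
```

View pics/s1.png

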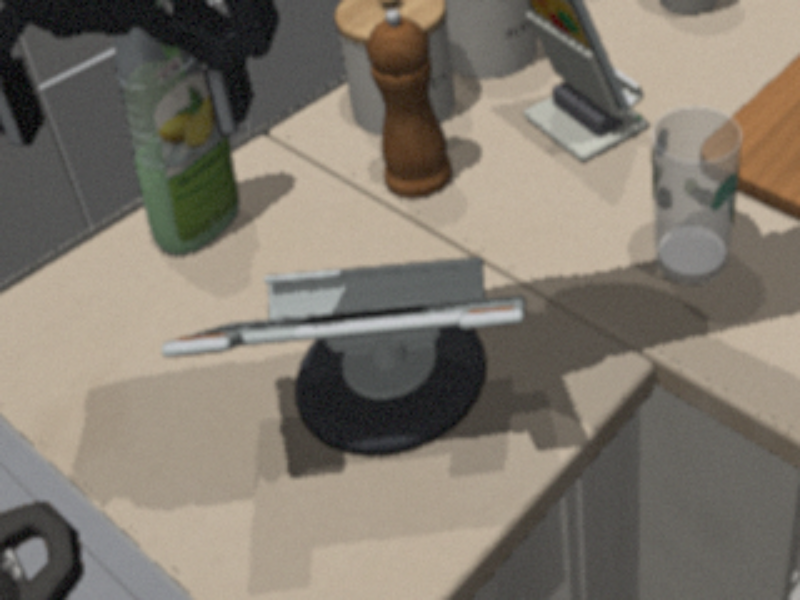

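The picture shows the right ear at crop (200,345), straight below between the two open fingers at (20,120) and (230,110). I'll descend and grip.

```bash
python3 -m crank '[[[0,0,0.94,0],[0,0,0.94,0],[0,0,0.94,0],[0,0,0.94,0],[0,0,0.92,0],[0,0,0,0]]]'
python3 -m crank '[[[0,0,0,0],[0,0,0,0],[0,0,0,0],[0,0,0,0],[0,0,0,0],[0,0,0,0],[0,0,0,0],[0,0,0,0]]]' 1
```

```text
clock: 6.9
eef_pos: [519.3, 253.1, 142.9]
tool_rot: [-3.134, -0.001, 2.297]
force: [-0.2, -0.1, -0.6]
width: 85.6
gripper_force: 0.0
clock: 7.57
eef_pos: [521.9, 255.5, 147.1]
tool_rot: [3.141, 0.0, 2.297]
force: [0.4, 1.3, 0.2]
width: -0.1
gripper_force: 0.0
```

```bash
python3 - <<'E'
from cell import ctrl
import cv2,numpy as np
from h import *
load(ctrl);print(proj("scene",[521.9,255.5,147]),proj("top",[521.9,255.5,147]))
a=ctrl.get_image("scene")["img"][300:420,80:290,::-1];b=ctrl.get_image("top")["img"][170:320,100:260,::-1]
a=cv2.resize(a,(0,0),fx=2.4,fy=2.4,interpolation=2);b=cv2.resize(b,(0,0),fx=1.85,fy=1.85,interpolation=2)
c=np.zeros((300,800,3),np.uint8);c[:a.shape[0],:a.shape[1]]=a;c[:b.shape[0],504:504+b.shape[1]]=b
cv2.imwrite("pics/s2.png",c)
E
```

```text
[371.62289068 141.12784576] [239.17066768 138.19403121]
```

View pics/s2.png

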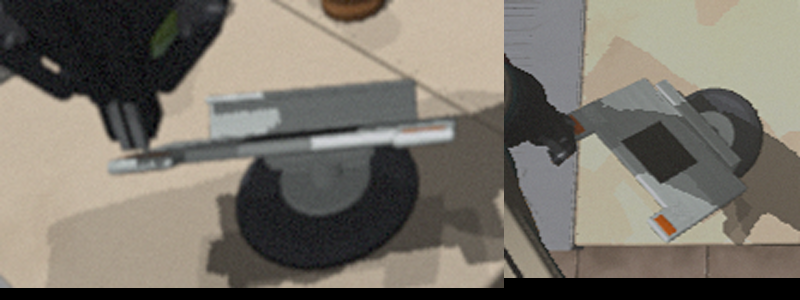

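```bash
cat >> h.py <<'E'
def look(ctrl,t):
    ps=[]
    for n in("scene","top"):
        r=ctrl.place_of(n,t)
        if r: ps.append((n,r[0]["position"],r[0]["confidence"]))
    if len(ps)<2: print(t,ps);return
    x=tri([(a,b) for a,b,c in ps]);print(t,np.round(x,1),[np.round(b).tolist()+[round(c,2)] for a,b,c in ps]);return x
E
python3 - <<'E'
from cell import ctrl
from h import *
load(ctrl)
for t in("ear_left","ear_right","stand_ledge","stand_pivot","chopping_board"):look(ctrl,t)
print(ctrl.read_state()["force"],ctrl.read_state()["clock"])
E
```

```text
ear_left [402.1 151.7 165.9] [[355.0, 257.0, 0.72], [295.0, 181.0, 0.69]]
ear_right [529.2 257.8 153.1] [[367.0, 135.0, 0.57], [236.0, 136.0, 0.96]]
stand_ledge [522.2 138.2  74.5] [[355.0, 208.0, 0.9], [245.0, 204.0, 0.97]]
stand_pivot [524.9 133.4  63.9] [[357.0, 213.0, 0.81], [243.0, 206.0, 0.86]]
chopping_board [ 360.3 -335.2   10.9] [[279.0, 421.0, 0.55], [312.0, 405.0, 0.97]]
[-0.71808182  0.29556103  0.10886088] 8.3667
```

```bash
python3 - <<'E'
from cell import ctrl
from h import *
load(ctrl)
for z in(264,277):print(z,proj("scene",[522.2,257,z]))
for z in(147,155,160,165):print(z,proj("scene",[522,255.5,z]),proj("top",[522,255.5,z]))
for n in("scene","top"):
    i=ctrl.get_image(n)["img"]
    r,c=(365,140) if n=="scene" else (240,138)
    cv2.imwrite(f"pics/z_{n}.png",cv2.resize(i[r-30:r+30,c-40:c+40,::-1],(400,300),interpolation=cv2.INTER_CUBIC))
a=cv2.imread("pics/z_scene.png");b=cv2.imread("pics/z_top.png");cv2.imwrite("pics/s3.png",np.hstack([a,b]))
E
```

```text
264 [308.06194923 119.43183682]
277 [299.97092669 116.83206596]
147 [371.58855893 141.08318672] [239.12440625 138.19649826]
155 [367.64341746 139.82467074] [238.58982472 136.65865159]
160 [365.14808411 139.02864937] [238.25118371 135.68447288]
165 [362.62958545 138.22523819] [237.90899429 134.70008634]
```

View pics/s3.png

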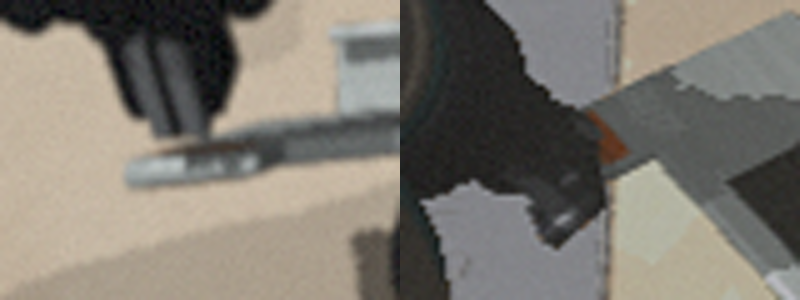

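```bash
python3 - <<'E'
from cell import ctrl
from h import *
load(ctrl)
for z in(203,216,235):print(z,proj("scene",[214.6,-612.9,z]),proj("top",[214.6,-612.9,z]))
a=cv2.imread("pics/scene0.png")[120:180,515:595];b=cv2.imread("pics/top0.png")[380:440,540:620]
cv2.imwrite("pics/s4.png",np.hstack([cv2.resize(x,(400,300),interpolation=2) for x in(a,b)]))
E
```

```text
203 [176.9563522  540.53255432] [391.15756334 569.45801654]
216 [171.78781782 542.14810091] [392.47964363 573.16926268]
235 [164.10091867 544.55082145] [394.48532397 578.79946041]
```

View pics/s4.png

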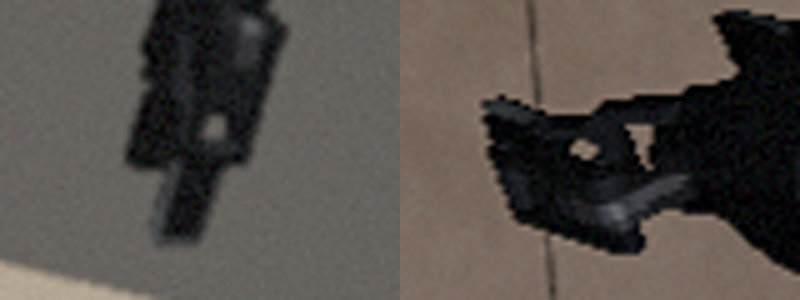

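```bash
python3 - <<'E'
from cell import ctrl
from h import *
d=ctrl.get_image("scene");print(d.keys(),d["intrinsics"]);load(ctrl)
s=ctrl.read_state();print({k:np.round(v,3) for k,v in s.items()})
print(proj("scene",[0,0,0]),proj("top",[0,0,0]),proj("top",[0,0,300]))
E
```

```text
dict_keys(['img', 'intrinsics', 'extrinsics']) [[436.9611032    0.         321.27154356]
 [  0.         436.9611032  240.97850658]
 [  0.           0.           1.        ]]
{'clock': np.float64(8.817), 'qpos': array([-0.136,  0.658, -0.586,  1.763,  0.462,  0.861, -0.208]), 'qd': array([-0.   ,  0.   ,  0.   ,  0.   ,  0.002, -0.001, -0.   ]), 'tau': array([-1.0000e-03, -5.1243e+01, -7.0570e+00, -1.5686e+01,  1.0000e-02,
        1.0000e-03,  0.0000e+00]), 'eef_pos': array([521.8  , 255.516, 146.909]), 'tool_rot': array([-3.142,  0.   ,  2.297]), 'force': array([-0.397,  0.744,  0.046]), 'torque': array([-0.   ,  0.06 ,  0.009]), 'gripper_force': np.float64(0.0), 'width': np.float64(-0.086)}
[502.26806062 555.70754676] [472.07551903 263.27973728] [539.80384819 239.04650089]
```

The pictures show the shut fingertips about level with the ear's top, at crop (170,137), so the grip was too high and closed on nothing. I'll open, go 17 mm lower and grip again.

```bash
python3 -m crank '[[[0,0,-0.5,0],[0,0,0,0],[0,0,0,0],[0,0,0,0],[0,0,0,0],[0,0,0,0],[0,0,0,0]]]' -1
python3 -m crank '[[[0,0,0.6,0],[0,0,0.6,0],[0,0,0,0],[0,0,0,0]]]'
python3 -m crank '[[[0,0,0,0],[0,0,0,0],[0,0,0,0],[0,0,0,0],[0,0,0,0],[0,0,0,0],[0,0,0,0],[0,0,0,0]]]' 1
```

```text
clock: 9.4
eef_pos: [521.6, 255.4, 159.1]
tool_rot: [-3.141, -0.0, 2.297]
force: [-0.2, 0.4, 0.2]
width: 83.4
gripper_force: 0.0
clock: 9.73
eef_pos: [521.2, 255.2, 128.8]
tool_rot: [-3.14, -0.0, 2.297]
force: [-1.1, 0.5, 0.2]
width: 85.5
gripper_force: 0.0
clock: 10.4
eef_pos: [522.3, 256.7, 130.2]
tool_rot: [3.139, -0.0, 2.297]
force: [0.2, 1.6, 5.0]
width: 31.5
gripper_force: 59.0
```

```bash
python3 -m crank '[[[-0.16,0,-0.15,0],[-0.18,0,-0.15,0],[-0.17,0,-0.14,0],[-0.18,0,-0.13,0],[-0.19,0,-0.13,0],[-0.19,0,-0.12,0],[-0.2,0,-0.11,0],[-0.2,0,-0.1,0]]]'
python3 -m crank '[[[-0.215,0.14,0,0.83],[-0.215,0.14,0,0.83],[-0.215,0.14,0,0.83],[-0.215,0.14,0,0.83],[-0.215,0.14,0,0.83],[-0.215,0.14,0,0.83],[-0.215,0.14,0,0.83],[-0.215,0.14,0,0.83]]]'
python3 -m crank '[[[-0.215,0.14,0,0.83],[-0.215,0.14,0,0.83],[-0.215,0.14,0,0.83],[-0.215,0.14,0,0.83],[-0.215,0.14,0,0.83],[-0.215,0.14,0,0.83],[-0.215,0.14,0,0.83],[-0.215,0.14,0,0.83],[0,0,0,0],[0,0,0,0]]]'
python3 - <<'E'
from cell import ctrl
from h import *
load(ctrl)
for t in("ear_left","ear_right","stand_ledge","stand_pivot"):look(ctrl,t)
E
```

```text
clock: 11.07
eef_pos: [545.4, 232.4, 156.1]
tool_rot: [3.137, -0.005, 2.299]
force: [-1.5, 8.8, 3.8]
width: 30.8
gripper_force: 59.3
clock: 11.73
eef_pos: [593.9, 210.0, 157.6]
tool_rot: [3.132, -0.009, 1.765]
force: [4.6, 9.8, 5.7]
width: 31.2
gripper_force: 59.2
clock: 12.57
eef_pos: [624.5, 163.2, 159.2]
tool_rot: [3.129, -0.012, 1.233]
force: [10.1, 4.2, 9.1]
width: 31.1
gripper_force: 59.8
ear_left [390.4 106.  383.7] [[226.0, 337.0, 0.62], [258.0, 147.0, 0.8]]
ear_right [631.9 167.7 196.2] [[282.0, 141.0, 0.7], [182.0, 173.0, 0.76]]
stand_ledge [529.6 139.2  75.7] [[353.0, 209.0, 0.9], [240.0, 202.0, 0.59]]
stand_pivot [531.8 133.3  61.7] [[356.0, 212.0, 0.68], [239.0, 205.0, 0.83]]
```

```bash
python3 -m crank '[[[0,0,0,0],[0,0,0,0],[0,0,0,0],[0,0,0,0],[0,0,0,0],[0,0,-0.4,0],[0,0,-1,0],[0,0,-1,0],[0,0,-1,0],[0,0,-1,0],[0,0,0,0],[0,0,0,0]]]' -1
python3 - <<'E'
from cell import ctrl
from h import *
load(ctrl)
L=look(ctrl,"ear_left");R=look(ctrl,"ear_right")
for t in("stand_ledge","stand_pivot"):look(ctrl,t)
for n in("scene","top"):
  i=ctrl.get_image(n)["img"]; 
  r0,c0=(260,90) if n=="scene" else (130,110)
  cv2.imwrite(f"pics/y_{n}.png",cv2.resize(i[r0:r0+150,c0:c0+200,::-1],(400,300),interpolation=2))
cv2.imwrite("pics/s5.png",np.hstack([cv2.imread("pics/y_scene.png"),cv2.imread("pics/y_top.png")]))
E
```

```text
clock: 14.07
eef_pos: [617.6, 160.6, 267.4]
tool_rot: [3.139, -0.002, 1.234]
force: [-0.9, 0.2, -0.5]
width: 85.4
gripper_force: 0.0
ear_left [470.9 216.2 195. ] [[346.0, 182.0, 0.59], [261.0, 147.0, 0.74]]
ear_right [637.7 168.4 182.7] [[287.0, 140.0, 0.93], [181.0, 175.0, 0.68]]
stand_ledge [532.6 133.9  75.2] [[350.0, 209.0, 0.75], [239.0, 204.0, 0.7]]
stand_pivot [529.  134.2  64. ] [[357.0, 214.0, 0.71], [240.0, 204.0, 0.65]]
```

View pics/s5.png

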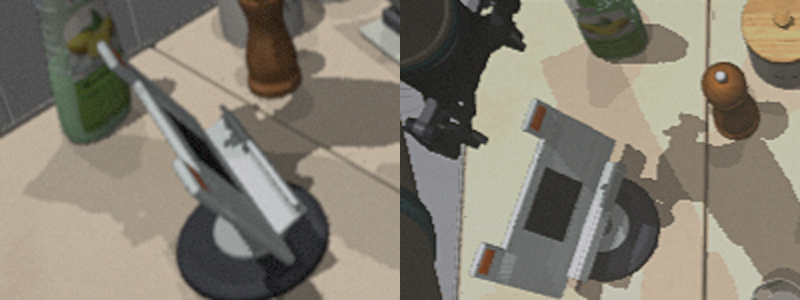

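```bash
cat >> h.py <<'E'
from scipy.optimize import least_squares
def plate(p,loc):
    f,l,px,py=p; b=np.array([-np.cos(f),-np.sin(f),0]);y=np.array([b[1]*-1,b[0],0]);Z=np.array([0,0,1.])
    x=b*np.cos(l)-Z*np.sin(l);z=b*np.sin(l)+Z*np.cos(l)
    return np.array([px,py,63])+x*(loc[0]-4)+y*loc[1]+z*(loc[2]+16)
LOC={"ear_left":(4,79,126.5),"ear_right":(4,-79,126.5),"stand_ledge":(0,0,0)}
def fit(obs,p0):
    def res(p):
        r=[ (proj(n,plate(p,LOC[t]))-q)*w for n,t,q,w in obs]
        return np.r_[np.concatenate(r),(p[2]-527)/6,(p[3]-132.5)/6]
    s=least_squares(res,p0,loss="soft_l1",f_scale=2);print("face deg",np.degrees(s.x[0]),"lean",np.degrees(s.x[1]),s.x[2:],"res",np.round(s.fun,1))
    want=np.arctan2(-336-s.x[3],360-s.x[2]);print("want",np.degrees(want),"miss mm",np.hypot(-336-s.x[3],360-s.x[2])*np.sin(s.x[0]-want));return s.x
E
python3 - <<'E'
from cell import ctrl
from h import *
load(ctrl)
o=[("scene","ear_left",(346,182),1),("top","ear_left",(261,147),1),("scene","ear_right",(287,142),1),("top","ear_right",(184,175),1),("scene","stand_ledge",(350,209),.5),("top","stand_ledge",(239,204),.5)]
fit(o,[np.radians(-109),.44,527,132])
o=[("scene","ear_left",(355,257),1),("top","ear_left",(298,183),1),("scene","ear_right",(367,136),1),("top","ear_right",(238,133),1),("scene","stand_ledge",(358,212),.5),("top","stand_ledge",(246,203),.5)]
fit(o,[np.radians(-48),.77,527,132])
E
```

```text
face deg -107.06223626978857 lean 26.34895375966755 [531.58743066 131.68522989] res [ 0.8  0.  -1.9  1.  -0.8  0.3  2.5 -1.  -0.3 -0.1 -0.2 -0.5  0.8 -0.1]
want -110.14740907397822 miss mm 26.81162393740666
face deg -47.16518383988217 lean 43.85788931803027 [526.09196365 133.62148693] res [ 0.6 -0.2 -2.3 -1.5 -1.   1.7  2.3 -0.6 -1.4 -0.1 -1.1 -0.9 -0.2  0.2]
want -109.47726039132641 miss mm 441.0875977380221
```

```bash
cat >> h.py <<'E'
from scipy.optimize import minimize
from itertools import product
def box(xr,yr,zr):return np.array(list(product(xr,yr,zr)),float)
def sil(n,parts):
    m=np.zeros((480,640),np.uint8)
    for P in parts:
        q=np.array([proj(n,X)[::-1] for X in P]);h=cv2.convexHull((q*16).round().astype(np.int32))
        cv2.fillConvexPoly(m,h,1,shift=4)
    return m>0
def iou(masks,parts):
    return sum((sil(n,parts)&m).sum()/(sil(n,parts)|m).sum() for n,m in masks.items())
def platep(p):
    P=[box((0,8),(-97,97),(-6,99)),box((0,8),(61,97),(99,126.5)),box((0,8),(-97,-61),(99,126.5)),box((-23,0),(-70,70),(-5,0)),box((-26,-23),(-70,70),(-5,12))]
    return [[plate(p,c) for c in b] for b in P]
def tabp(p,back=1):   # p: yaw of lean direction, lower edge x,y ; lean 20 deg
    a,px,py=p[:3];l=np.radians(20);h=np.array([np.cos(a),np.sin(a),0]);y=np.array([-h[1],h[0],0]);Z=np.array([0,0,1.])
    n=h*np.cos(l)-Z*np.sin(l);z=h*np.sin(l)+Z*np.cos(l)
    return [[np.array([px,py,36])+n*c[0]+y*c[1]+z*c[2] for c in box((-4.5,4.5),(-47.5,47.5),(0,155))]]
def opt(masks,f,p0,st):
    S=np.array(st);g=lambda u:-iou(masks,f(np.array(p0)+u*S))
    r=minimize(g,np.zeros(len(S)),method="Nelder-Mead",options=dict(initial_simplex=np.vstack([np.zeros(len(S)),np.eye(len(S))]),maxiter=250,xatol=.02,fatol=1e-4))
    return np.array(p0)+r.x*S,-r.fun
def masks(ctrl,t):
    M={}
    for n in("scene","top"):
        r=ctrl.trace(n,t)
        if r: M[n]=r[0]["mask"];print(n,t,r[0]["confidence"],M[n].sum())
    return M
E
python3 - <<'E'
from cell import ctrl
from h import *
load(ctrl)
print(onz("top",(260,147),190),onz("top",(187,174.5),190))
M=masks(ctrl,"tablet")
print("tablet",opt(M,tabp,[1.22,592,-179],[.1,8,8]))
M=masks(ctrl,"stand_ledge")
for m in [M]+[{k:v} for k,v in M.items()]:
    p,q=opt(m,platep,[-1.88,.45,527,132],[.06,.06,5,5]);print(np.degrees(p[:2]),p[2:],q)
M=masks(ctrl,"chopping_board")
f=lambda p:[[np.array([p[1]+c[0]*np.cos(p[0])-c[1]*np.sin(p[0]),p[2]+c[0]*np.sin(p[0])+c[1]*np.cos(p[0]),c[2]]) for c in box((-120,120),(-170,170),(0,21))]]
print("board",opt(M,f,[0,360,-336],[.05,8,8]))
E
```

```text
[472.8580218  217.51111971 190.        ] [624.82719822 168.02189217 190.        ]
scene tablet 0.7 751
top tablet 0.65 1247
tablet (array([   1.31482069,  597.77899527, -182.93399294]), np.float64(1.503839806539109))
scene stand_ledge 0.65 3184
top stand_ledge 0.72 1140
[-106.63843272   26.04945242] [529.93977489 131.24920726] 0.9336506991966677
[-106.63843272   26.04945242] [529.93977489 131.24920726] 0.9336506991966677
[-107.71606548   25.78310078] [527. 132.] 0.0
scene chopping_board 0.94 8944
top chopping_board 0.63 12963
board (array([-7.01870383e-03,  3.67176587e+02, -3.44654226e+02]), np.float64(1.6896208318317398))
```

```bash
python3 - <<'E'
from cell import ctrl
from h import *
load(ctrl);out=[]
for n,(r0,c0) in {"scene":(195,245),"top":(165,300)}.items():
    i=ctrl.get_image(n)["img"][:,:,::-1]
    m=ctrl.trace(n,"tablet")[0]["mask"]
    i=cv2.resize(i[r0:r0+90,c0:c0+70],(0,0),fx=5.7,fy=5.7,interpolation=2)
    cs,_=cv2.findContours(cv2.resize(m[r0:r0+90,c0:c0+70].astype(np.uint8),(i.shape[1],i.shape[0])),0,2)
    cv2.drawContours(i,cs,-1,(0,0,255),1)
    for p,col in(([1.315,597.8,-183],(0,255,0)),):
        P=np.array(tabp(p)[0])
        for a in range(8):
            for b in range(a):
                if bin(a^b).count("1")==1:
                    u,v=[tuple(int((q-s+.5)*5.7) for q,s in zip(proj(n,P[k])[::-1],(c0,r0))) for k in(a,b)]
                    cv2.line(i,u,v,col,1)
    out.append(i)
cv2.imwrite("pics/s6.png",np.hstack(out));print(out[0].shape)
E
```

```text
(513, 399, 3)
```

View pics/s6.png

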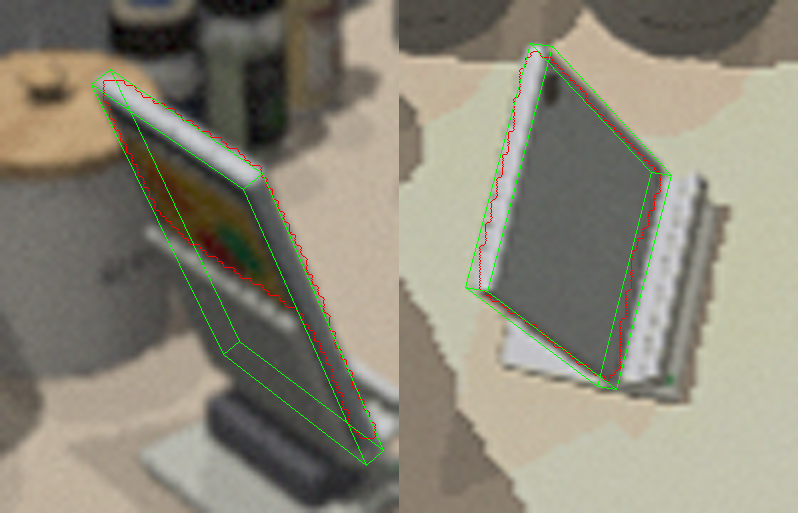

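The overlay fits well: in the top view, the tablet's outline runs from (530,45) to (615,388) and matches in both cameras. The lean direction is 75.3°, the lower edge is at (598,-183) and the top is at z ≈ 182. The stand is within tolerance (lean ≈ 26°, miss ≈ 12 mm). Next is the tablet.

```bash
python3 -m crank '[[[0,0,0,1],[0,0,0,1],[0,0,0,1],[0,0,0,1],[0,0,0,1],[0,0,0,1],[0,0,0,1],[0,0,0,1],[0,0,0,1],[0,0,0,1],[0,0,0,1],[0,0,0,1]]]'
python3 -m crank '[[[0,0,0,1],[0,0,0,1],[0,0,0,1],[0,0,0,1],[0,0,0,1],[0,0,0,1],[0,0,0,0.6],[0,0,0,0]]]'
python3 -m crank '[[[0.22,0.97,0,0],[0.22,0.97,0,0],[0.22,0.97,0,0],[0.22,0.97,0,0],[0.22,0.97,0,0],[0.22,0.97,0,0],[0.22,0.97,0,0],[0.22,0.97,0,0],[0.22,0.97,0,0],[0.22,0.97,0,0],[0.22,0.97,0,0],[0.22,0.95,0,0]]]'
python3 -m crank '[[[0,0,0,0]]]'
```

```text
clock: 16.47
eef_pos: [616.7, 160.3, 265.2]
tool_rot: [-3.141, -0.0, 0.271]
force: [0.0, -0.5, -0.6]
width: 85.1
gripper_force: 0.0
clock: 17.13
eef_pos: [616.7, 160.4, 265.1]
tool_rot: [3.141, -0.0, -0.255]
force: [-0.1, -0.2, 0.5]
width: 85.1
gripper_force: 0.0
clock: 18.13
eef_pos: [607.6, -138.8, 265.3]
tool_rot: [-3.142, -0.0, -0.252]
force: [-0.4, -0.1, 0.5]
width: 85.4
gripper_force: 0.0
clock: 18.22
eef_pos: [606.7, -145.2, 265.3]
tool_rot: [3.137, -0.001, -0.26]
force: [0.3, -0.5, 0.7]
width: 85.3
gripper_force: 0.0
```

```bash
python3 -m crank '[[[0,-0.08,0,0],[0,0,0.9,0],[0,0,0.9,0],[0,0,0.9,0],[0,0,0.9,0],[0,0,0.9,0],[0,0,0.35,0],[0,0,0,0],[0,0,0,0]]]'
python3 -m crank '[[[0,0.5,0,0],[0,0.5,0,0],[0,0.5,0,0],[0,0.5,0,0],[0,0,0,0],[0,0,0,0]]]'
python3 - <<'E'
from cell import ctrl
import cv2,numpy as np
o=[]
for n,(r,c) in {"scene":(150,200),"top":(120,240)}.items():
    o.append(cv2.resize(ctrl.get_image(n)["img"][r:r+170,c:c+150,::-1],(400,453),interpolation=2))
cv2.imwrite("pics/s7.png",np.hstack(o))
E
```

```text
clock: 18.97
eef_pos: [608.8, -134.6, 144.3]
tool_rot: [-3.141, -0.0, -0.252]
force: [0.3, -0.3, 0.9]
width: 85.5
gripper_force: 0.0
clock: 19.47
eef_pos: [595.2, -186.0, 144.3]
tool_rot: [3.141, -0.0, -0.257]
force: [-0.3, -0.4, -0.7]
width: 85.3
gripper_force: 0.0
```

View pics/s7.png

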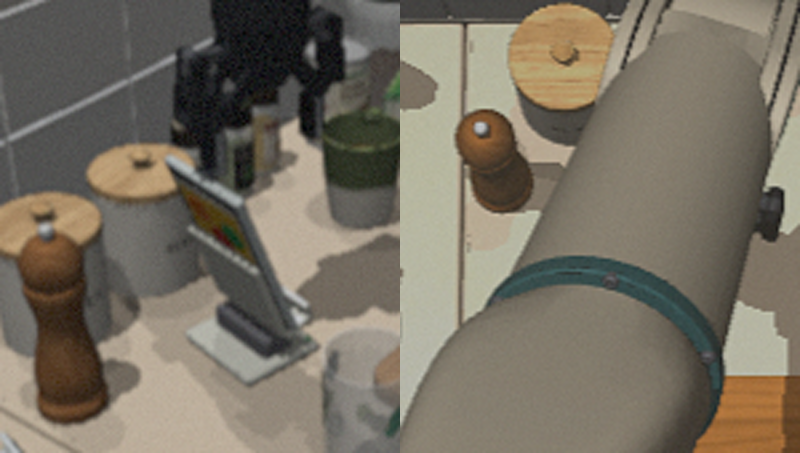

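```bash
python3 - <<'E'
from cell import ctrl
from h import *
load(ctrl)
def fing(pos,psi,half,zz):
    y=np.array([np.sin(psi),-np.cos(psi),0]);x=np.array([np.cos(psi),np.sin(psi),0])
    for s in(-1,1):
        for z in zz: print(s,z,[np.round(proj(n,np.array(pos)+s*half*y+[0,0,z])).tolist() for n in("scene","top")])
print("now");fing([595.2,-186,144.3],-.257,43,(0,13,31))
print("start");fing([214.6,-612.9,203],.337,43,(0,13,31))
print("ear");fing([521.9,255.5,147],2.297,0,(0,18))
print("s1");fing([522.2,257,264],2.297,43,(0,13,31))
E
```

```text
now
-1 0 [[231.0, 282.0], [200.0, 325.0]]
-1 13 [[225.0, 282.0], [199.0, 325.0]]
-1 31 [[218.0, 281.0], [197.0, 325.0]]
1 0 [[218.0, 314.0], [210.0, 363.0]]
1 13 [[213.0, 314.0], [209.0, 364.0]]
1 31 [[205.0, 314.0], [207.0, 365.0]]
start
-1 0 [[185.0, 543.0], [399.0, 549.0]]
-1 13 [[179.0, 545.0], [400.0, 552.0]]
-1 31 [[172.0, 547.0], [402.0, 557.0]]
1 0 [[170.0, 538.0], [383.0, 590.0]]
1 13 [[165.0, 540.0], [385.0, 594.0]]
1 31 [[158.0, 542.0], [386.0, 600.0]]
ear
-1 0 [[372.0, 141.0], [239.0, 138.0]]
-1 18 [[363.0, 138.0], [238.0, 135.0]]
1 0 [[372.0, 141.0], [239.0, 138.0]]
1 18 [[363.0, 138.0], [238.0, 135.0]]
s1
-1 0 [[306.0, 156.0], [247.0, 126.0]]
-1 13 [[298.0, 153.0], [246.0, 123.0]]
-1 31 [[286.0, 150.0], [245.0, 119.0]]
1 0 [[310.0, 83.0], [214.0, 98.0]]
1 13 [[302.0, 80.0], [212.0, 95.0]]
1 31 [[290.0, 75.0], [210.0, 90.0]]
```

The picture shows the fingertips at crop (195,150) and (315,135), just level with the tablet's top edge, so the tips sit about 30 mm higher when open than I assumed. I'll move back, go lower, then push and close.

```bash
python3 -m crank '[[[0,0,-0.4,0],[0,-0.5,0,0],[0,-0.5,0,0],[0,-0.5,0,0],[0,-0.5,0,0],[0,0,0.4,0],[0,0,0.4,0],[0,0,0.38,0],[0,0,0,0],[0,0,0,0]]]'
python3 -m crank '[[[0,0.4,0,0],[0,0.4,0,0],[0,0.4,0,0],[0,0.4,0,0],[0,0.3,0,0],[0,0,0,0],[0,0,0,0]]]'
python3 -m crank '[[[0,0,0,0],[0,0,0,0],[0,0,0,0],[0,0,0,0],[0,0,0,0],[0,0,0,0],[0,0,0,0],[0,0,0,0]]]' 1
```

```text
clock: 20.5
eef_pos: [607.1, -136.5, 123.0]
tool_rot: [3.141, 0.003, -0.255]
force: [-0.1, 0.1, 0.6]
width: 85.3
gripper_force: 0.0
clock: 21.08
eef_pos: [596.1, -182.5, 124.5]
tool_rot: [-3.142, -0.0, -0.255]
force: [-0.1, 0.6, -0.3]
width: 85.2
gripper_force: 0.2
clock: 21.75
eef_pos: [596.4, -181.6, 124.6]
tool_rot: [3.142, -0.0, -0.253]
force: [0.1, 0.9, 1.7]
width: 8.6
gripper_force: 59.0
```

```bash
python3 -m crank '[[[0,0,-0.5,0],[0,0,-1,0],[0,0,-1,0],[0,0,-1,0],[0,0,-1,0],[0,0,-1,0],[0,0,-0.6,0],[0,0,0,-0.5],[0,0,0,-1],[0,0,0,-1],[0,0,0,-1],[0,0,0,-1]]]'
python3 -m crank '[[[0,0,0,-1],[0,0,0,-1],[0,0,0,-1],[0,0,0,-1],[0,0,0,-1],[0,0,0,-1],[0,0,0,-1],[0,0,0,-1],[0,0,0,-1],[0,0,0,-1],[0,0,0,-1],[0,0,0,-1]]]'
python3 -m crank '[[[0,0,0,-1],[0,0,0,-1],[0,0,0,-1],[0,0,0,-1],[0,0,0,-1],[0,0,0,-1],[0,0,0,-1],[0,0,0,-1],[0,0,0,-1],[0,0,0,-1],[0,0,0,-1],[0,0,0,-1]]]'
python3 -m crank '[[[0,0,0,-1],[0,0,0,-1],[0,0,0,-1],[0,0,0,-1],[0,0,0,-1],[0,0,0,-1],[0,0,0,-1],[0,0,0,-1],[0,0,0,-1],[0,0,0,-1],[0,0,0,-0.1],[0,0,0,0]]]'
python3 -c "
from cell import ctrl;print(ctrl.read_state()['qpos'])"
```

```text
clock: 22.75
eef_pos: [595.6, -181.5, 276.1]
tool_rot: [-3.141, 0.002, 0.11]
force: [-1.0, -0.7, -2.7]
width: 8.3
gripper_force: 58.3
clock: 23.75
eef_pos: [595.5, -181.7, 276.0]
tool_rot: [-3.14, 0.001, 1.07]
force: [-0.3, 0.3, -3.7]
width: 8.1
gripper_force: 58.3
clock: 24.75
eef_pos: [595.6, -181.9, 276.0]
tool_rot: [-3.14, -0.001, 2.03]
force: [-1.0, -0.3, -2.6]
width: 8.2
gripper_force: 58.3
clock: 25.75
eef_pos: [595.8, -181.9, 276.1]
tool_rot: [-3.141, -0.001, 2.832]
force: [-0.9, -0.0, -2.7]
width: 8.0
gripper_force: 58.4
[ 0.66680951  0.60378414 -0.7152727   1.48729219  0.40975166  1.20559884
  1.15297415]
```

```bash
python3 -m crank '[[[0.53,0.93,0,0],[0.53,0.93,0,0],[0.53,0.93,0,0],[0.53,0.93,0,0],[0.53,0.93,0,0],[0.53,0.93,0,0],[0.53,0.93,0,0],[0.53,0.93,0,0],[0.53,0.93,0,0],[0.53,0.93,0,0],[0.53,0.93,0,0],[0.5,0.88,0,0]]]'
python3 -m crank '[[[0,0,0,0],[0,0,0,0],[0,0,0,0],[0,0,0,0]]]'
cat >> h.py <<'E'
def tabfree(p):  # yaw of screen dir, bottom x,y,z ; vertical
    a,px,py,pz=p;n=np.array([np.cos(a),np.sin(a),0]);y=np.array([-n[1],n[0],0])
    return [[np.array([px,py,pz])+n*c[0]+y*c[1]+[0,0,c[2]] for c in box((-4.5,4.5),(-47.5,47.5),(0,120))]]
E
python3 - <<'E'
from cell import ctrl
from h import *
load(ctrl)
for t in("tablet","tablet_top","stand_ledge","stand_pivot","stand"):look(ctrl,t)
s=ctrl.read_state();print(s["eef_pos"],s["clock"])
M=masks(ctrl,"tablet");print(opt(M,tabfree,[-1.88,528,131,187],[.06,6,6,6]))
M=masks(ctrl,"stand_ledge");print(opt({"scene":M["scene"]},platep,[-1.88,.45,527,132],[.06,.06,5,5]))
E
```

```text
clock: 26.75
eef_pos: [528.8, 132.3, 276.9]
tool_rot: [-3.141, -0.0, 2.832]
force: [-0.2, 0.3, -2.2]
width: 8.5
gripper_force: 58.6
clock: 27.08
eef_pos: [529.8, 129.4, 276.6]
tool_rot: [-3.14, 0.0, 2.832]
force: [0.6, 0.2, -1.9]
width: 8.2
gripper_force: 58.8
tablet [520.2 130.2 201.9] [[294.0, 205.0, 0.87], [236.0, 190.0, 0.59]]
tablet_top [377.   83.9 358.8] [[275.0, 410.0, 0.27], [219.0, 167.0, 0.68]]
stand_ledge [535.3 136.1  63.7] [[355.0, 208.0, 0.66], [238.0, 204.0, 0.66]]
stand_pivot [532.4 127.7  64.3] [[353.0, 213.0, 0.79], [240.0, 208.0, 0.58]]
stand [531.6 131.2  -4.4] [[382.0, 218.0, 0.66], [243.0, 213.0, 0.57]]
[529.48820241 130.99383553 276.91878825] 27.6833
scene tablet 0.71 2159
top tablet 0.67 1173
(array([ -1.91687348, 522.6380792 , 130.32020361, 200.27772481]), np.float64(1.3600811635117083))
scene stand_ledge 0.55 3334
top stand_ledge 0.83 2805
(array([-1.86988122e+00,  4.69968299e-01,  5.30698198e+02,  1.29141663e+02]), np.float64(0.9518870642466148))
```

```bash
python3 -m crank '[[[0,0,0.8,0],[0,0,0.8,0],[0,0,0.8,0],[0,0,0.8,0],[0,0,0,0],[0,0,0,0],[0,0,0,0]]]'
python3 - <<'E'
from cell import ctrl
from h import *
load(ctrl)
for t in("tablet","tablet_top","stand_ledge","stand_pivot"):look(ctrl,t)
M=masks(ctrl,"tablet")
for m in [M]+[{k:v} for k,v in M.items()]:print(opt(m,tabfree,[-1.88,528,131,108],[.06,6,6,6]))
E
python3 -m crank '[[[0,0,0.12,0],[0,0,0.12,0],[0,0,0.12,0],[0,0,0,0]]]'
python3 -m crank '[[[0,0,0.12,0],[0,0,0.12,0],[0,0,0,0],[0,0,0,0]]]'
```

```text
clock: 28.47
eef_pos: [530.3, 131.7, 198.0]
tool_rot: [3.14, 0.001, 2.835]
force: [0.8, -0.3, -2.6]
width: 7.9
gripper_force: 58.8
tablet [521.3 134.3 123.9] [[333.0, 213.0, 0.62], [239.0, 197.0, 0.84]]
tablet_top [525.1 133.1 264.1] [[259.0, 195.0, 0.79], [229.0, 179.0, 0.97]]
stand_ledge [535.  133.   66.5] [[353.0, 209.0, 0.89], [239.0, 206.0, 0.67]]
stand_pivot [535.6 129.3  58.4] [[355.0, 212.0, 0.57], [239.0, 208.0, 0.87]]
scene tablet 0.55 1774
top tablet 0.85 715
(array([ -1.90695673, 524.44752971, 131.57959996, 121.57479393]), np.float64(1.2831520205239442))
(array([ -1.90230002, 530.04185133, 126.77915648, 115.25466774]), np.float64(0.7518391368317803))
(array([ -1.78964263, 529.51492462, 135.8365745 , 110.9575321 ]), np.float64(0.5747224594363791))
clock: 29.4
eef_pos: [528.9, 130.7, 187.0]
tool_rot: [-3.141, -0.001, 2.834]
force: [-1.6, -0.3, -2.5]
width: 8.1
gripper_force: 58.8
clock: 29.73
eef_pos: [529.3, 130.9, 181.7]
tool_rot: [-3.141, -0.0, 2.834]
force: [0.9, 0.5, -2.5]
width: 8.2
gripper_force: 58.8
```

```bash
for i in 1; do python3 -m crank '[[[0,0,0.12,0],[0,0,0.12,0],[0,0,0,0]]]' | grep -E "eef|force:"; python3 -m crank '[[[0,0,0.12,0],[0,0,0,0]]]' | grep -E "eef|force:"; python3 -m crank '[[[0,0,0.12,0],[0,0,0,0]]]' | grep -E "eef|force:";  done
```

```text
eef_pos: [529.1, 130.8, 175.3]
force: [-0.0, 0.2, -2.3]
gripper_force: 58.8
eef_pos: [529.2, 130.9, 172.4]
force: [0.0, 1.3, -2.6]
gripper_force: 58.8
eef_pos: [529.6, 131.1, 169.7]
force: [0.5, -0.1, -2.6]
gripper_force: 58.9
```

```bash
python3 -m crank '[[[0,0,0.08,0],[0,0,0,0]]]' | grep -E "eef|force:"; python3 -m crank '[[[0,0,0.08,0],[0,0,0,0]]]' | grep -E "eef|force:"
```

```text
eef_pos: [530.3, 131.7, 169.0]
force: [-0.3, -0.0, 4.0]
gripper_force: 59.9
eef_pos: [531.7, 132.6, 168.2]
force: [1.6, 0.3, 9.4]
gripper_force: 60.8
```

```bash
python3 -m crank '[[[0,0,0.08,0],[0,0,0,0]]]' | grep -E "eef|force:"
```

```text
eef_pos: [532.1, 132.9, 168.0]
force: [-1.9, -0.5, 22.9]
gripper_force: 62.8
```

```bash
python3 -m crank '[[[0,0,-0.14,0],[0,0,0,0]]]' | grep -E "eef|force:|width"
python3 -m crank '[[[0,0,0,0],[0,0,0,0],[0,0,0,0]]]' 0.55 | grep -E "eef|force:|width"
python3 -m crank '[[[0,0.2,0,0],[0,0.2,0,0],[0,0,0,0]]]' 0.2 | grep -E "eef|force:|width"
python3 -m crank '[[[0,0.2,0,0],[0,0.2,0,0],[0,0.2,0,0],[0,0.2,0,0],[0,0.2,0,0],[0,0.2,0,0],[0,0.2,0,0],[0,0.2,0,0],[0,0.2,0,0],[0,0,0,0]]]' -0.06
python3 - <<'E'
from cell import ctrl
from h import *
load(ctrl)
for t in("tablet","tablet_top","screen_view","stand_ledge","ear_left","ear_right"):look(ctrl,t)
E
```

```text
eef_pos: [530.7, 131.6, 168.9]
force: [-0.7, -0.2, 11.1]
width: 8.3
gripper_force: 61.0
eef_pos: [529.2, 130.8, 167.0]
force: [0.3, 0.1, -0.8]
width: 19.4
gripper_force: 0.1
eef_pos: [532.8, 142.4, 167.3]
force: [0.5, 1.1, -0.0]
width: 34.0
gripper_force: 0.1
clock: 32.32
eef_pos: [546.4, 184.9, 167.6]
tool_rot: [3.141, 0.0, 2.835]
force: [0.4, 0.3, 0.6]
width: 45.2
gripper_force: 0.0
tablet [527.4 128.7  85.1] [[346.0, 214.0, 0.57], [240.0, 205.0, 0.7]]
tablet_top [548.2 197.6 218. ] [[302.0, 152.0, 0.88], [222.0, 154.0, 0.56]]
screen_view [464.3 103.9 239.1] [[332.0, 336.0, 0.74], [184.0, 174.0, 0.61]]
stand_ledge [530.8 137.7  78.9] [[351.0, 209.0, 0.79], [239.0, 201.0, 0.72]]
ear_left [('scene', [346.7, 182.0], 0.76)]
ear_right [399.8  56.6 396.6] [[251.0, 422.0, 0.68], [182.0, 176.0, 0.97]]
```

```bash
python3 -m crank '[[[0,0,0,0],[0,0,0,0],[0,0,0,0],[0,0,0,0],[0,0,0,0],[0,0,-0.3,0],[0,0,-0.6,0],[0,0,-1,0],[0,0,-1,0],[0,0,-1,0],[0,0,-1,0]]]' -1
python3 -m crank '[[[1,0,0,0],[1,0,0,0],[1,0,0,0],[1,0,0,0],[1,0,0,0],[0,0,0,0],[0,0,0,0]]]'
python3 - <<'E'
from cell import ctrl
from h import *
load(ctrl);q={}
for t in("tablet","tablet_top","stand_ledge"):look(ctrl,t)
o=[]
for t in("ear_left","ear_right","stand_ledge"):
    for n in("scene","top"):
        r=ctrl.place_of(n,t)
        if r:o.append((n,t,np.array(r[0]["position"]),1 if t[0]=="e" else .5));print(n,t,r[0])
fit(o,[-1.87,.46,528,132])
M=masks(ctrl,"stand_ledge")
for n in M:
    p,v=opt({n:M[n]},platep,[-1.88,.45,528,132],[.06,.06,4,4]);print(n,np.degrees(p[:2]),p[2:],v)
a=[cv2.resize(ctrl.get_image(n)["img"][r:r+150,c:c+130,::-1],(390,450),interpolation=2) for n,r,c in(("scene",260,110),("top",150,110))]
cv2.imwrite("pics/s8.png",np.hstack(a))
E
```

```text
clock: 33.93
eef_pos: [545.9, 183.6, 291.8]
tool_rot: [3.141, 0.0, 2.835]
force: [0.1, 0.8, -0.3]
width: 85.6
gripper_force: 0.0
clock: 34.52
eef_pos: [426.2, 221.9, 290.9]
tool_rot: [3.141, 0.002, 2.837]
force: [1.6, 0.4, -0.7]
width: 85.6
gripper_force: 0.0
tablet [526.4 139.6  82.7] [[352.0, 211.0, 0.91], [240.0, 200.0, 0.77]]
tablet_top [556.7 133.6 166.9] [[301.0, 153.0, 0.87], [239.0, 214.0, 0.62]]
stand_ledge [535.3 134.9  75.7] [[350.0, 209.0, 0.6], [237.0, 203.0, 0.74]]
scene ear_left {'position': [346.5, 179.7], 'confidence': 0.58}
top ear_left {'position': [260.7, 145.6], 'confidence': 0.68}
top ear_right {'position': [183.5, 173.7], 'confidence': 0.94}
scene stand_ledge {'position': [350.1, 208.6], 'confidence': 0.6}
top stand_ledge {'position': [237.2, 203.3], 'confidence': 0.74}
face deg -107.72759991910625 lean 25.981281870939267 [532.51136712 134.07172989] res [ 0.6  0.1 -2.4  1.2  2.5 -0.  -0.1 -0.7  0.5 -0.6  0.9  0.3]
want -110.15260424975979 miss mm 21.186601145757848
scene stand_ledge 0.64 1820
top stand_ledge 0.83 2627
scene [-107.7490224    26.31497562] [530.39479569 129.59370852] 0.52065154159395
top [-106.99548373   24.52343162] [530.86843097 133.36570861] 0.6016655100624566
```

View pics/s8.png

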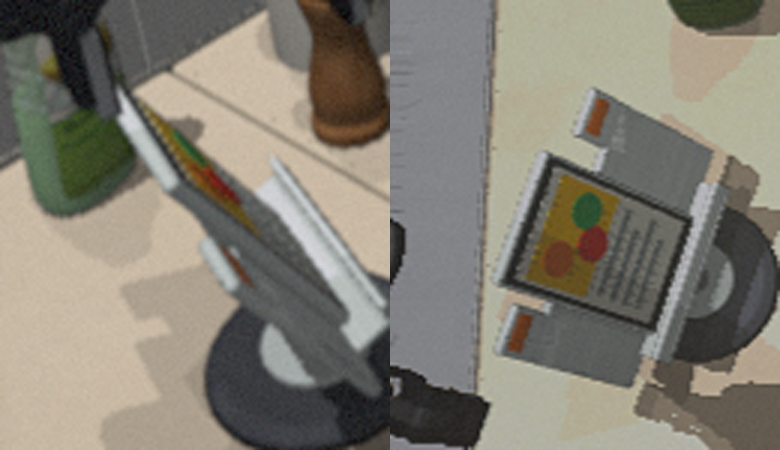

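The last picture shows the tablet flat on the plate with its screen outwards at (600,240) and its lower edge in the ledge. It is centred between the ears, and the gripper is clear.

```bash
python3 -c "
from cell import ctrl;print(ctrl.finish_job())"
```

```text
the job is handed in; nothing more can be done
None
```

The job is handed in, with no verdict returned: the stand measured about 26° lean and faces within roughly 12–27 mm of the board's middle, the tablet rests on the middle of the ledge with its screen outwards, and the arm is clear.

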